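Set the attenuator's range lever to its second stop and switch the output on

TASK

On the bench attenuator, push the red range lever along its slot, past the first detent (yellow mark), all the way to the second stop (green mark). Once it sits there, push the round green output key fully down and let it come up again, then move clear. Only push: do not pinch the lever, and leave the mug, the multimeter and the fuse jar where they stand.

Things in the scene. Friction and masses are not known exactly. Their poses are not given: they have to be found in the camera images.
- attenuator: Light grey bench instrument, heavy and fixed: 180 mm along its x, 260 mm along its y, flat top deck (with a blue control panel) 85 mm above the table. Origin: centre of its underside, at table height. Its front faces its own -x; it may stand turned by up to about 35 degrees. On the deck: the slot of the range lever (along its y) and, 90 mm beyond the slot's green mark in +y, the output key.
- lever_push (a point): Centre of the red range lever's upright paddle, 20 mm above the deck; it moves with the lever; axes as the attenuator's. The paddle is 30 mm wide across the slot (x), 14 mm thick along the slot (y), its top 41 mm above the deck. It slides towards the attenuator's +y. Push it on its -y face, on the middle 20 mm of the width.
- range_lever (a joint): Travel in m along the attenuator's +y: 0 at the white mark (start), 0.035 first detent (yellow mark), 0.070 second stop (green mark, end of slot). Notches there hold it, with 1 mm of play: a slow push needs about 6 N to leave one, more when fast (damped). Past 0.0175 or 0.0525 it moves on by itself into the next notch; let go earlier, it returns to the last.
- second_stop (a point): Fixed point where lever_push arrives when the lever is at the second stop: 20 mm above the deck, axes as the attenuator's.
- output_key_top (a point): Centre of the top face of the round green output key, 32 mm in diameter, its top 22 mm above the deck when up. It stands in a black ring 48 mm in diameter and 12 mm high.
- output_key (a joint): How far the output key is pressed down, m: 0 up, 0.006 fully down. Spring-loaded: starts to move at about 1.5 N, fully down at 5 N, comes up again by itself.
- mug: Bystander: blue mug, 80 mm in diameter, 95 mm high, loose on the table to the left or right of the attenuator. Origin: centre of its underside.
- multimeter: Bystander: yellow and black hand multimeter lying flat, 150 x 75 x 42 mm, loose on the table on the other side of the attenuator. Origin: centre of its underside, length along its x.
- fuse_jar: Bystander: small amber jar with a steel cap, 40 mm in diameter, 45 mm high, loose on the rear (+x) part of the attenuator's deck. Origin: centre of its underside.

How it is judged:
By the outcome, as a careful person would: the job done as asked, in the order asked, and still so for the second after the job is handed in, with the robot touching nothing.
It also fails if it takes over 45 s, if anything falls off the work surface, if the arm or the gripper's body presses on something with over 40 N, if the wrist force passes 120 N, or if a joint passes its speed limit or range.

ROBOT

A 7-joint arm with a two-finger parallel gripper is mounted at the origin on the work surface. World frame = base frame: x ahead of the robot, y to its left, z up, the work surface at z = 0. Lengths are in m, angles in rad, forces in N, time in s.
With the tool pointing down it reaches from about 0.4 to 0.875 m from the base axis. Payload 6.5 kg.
Tool frame: the origin (TCP) lies at the very end of the fingers, on their centre line; the grasp point (between the pads) lies 19 mm behind it; z points along the fingers, y is the line along which they close (so a half turn about z gives the same grasp; the last joint's range is limited). The gripper opens to 88 mm and grips with 3 to 60 N. Pads are 18 mm wide; open, the fingers measure 123 mm over their backs; the gripper's body (75 mm by 187 mm) begins 45 mm behind the grasp point.
Start: joints at [-1.3, 0.536, -0.004, 1.538, 0.003, 1.067, -0.071], TCP at [0.215, 0.613, 0.239] pointing down, gripper open.
Joint ranges: [-2.7, 2.7], [-0.37, 2.16], [-1.27, 1.26], [0.24, 2.4], [-1.31, 4.45], [0.19, 1.91], [-2.76, 2.76]. Speed limits (rad/s): [2.39, 2.39, 3.14, 3.14, 3.14, 3.14, 3.14].

INTERFACE

Orientations are given as a unit quaternion [w, x, y, z].
In Python, from cell import manip gives the robot as it stands.
- The arm moves only by the tool drive_tool, never from a script. Its argument "increments" is a list of rows, each an object with "slide": the shift along the tool's x, y, z in cm, a list of three; "angular": the turn, a rotation vector about the tool's x, y, z in rad, a list of three. In form: [{"slide": [tx, ty, tz], "angular": [rx, ry, rz]}, ...]. A call has 1 to 5 rows; each row is the pose to reach, as a shift and turn from the pose commanded when the call began, along the tool's axes at that moment; what a row does not reach only later rows make up. A row lasts 1/8 s, in which the tool goes at most 62.5 mm and 10.7 degrees, less where a joint would pass 70% of its speed; a pose out of reach is approached as far as the arm can. A call with a gripper value outside its range is refused whole. "gripper" is the opening, from -1 (shut) to 1 (fully open), set as the call begins (left out, the last holds). The fingers move at their own pace and stop on an object; "force" is the grip in N (left out, the last holds). Time passes only in rows, so rows that repeat a pose let the fingers close. It gives the time, the measured TCP pose, the force, the opening and the grip force at its end, in the units of the state.
- manip.observe(): the state, without advancing time (a new reading comes with each control period).
- manip.grab_frame(name): name is "scene" or "top" or "wrist"; returns the picture (480x640x3 uint8, red, green, blue); there is no depth.
- manip.camera_params(name): a dict with "K" (3x3 intrinsics, pixels), "dist_coeffs" ([k1, k2, p1, p2, k3] as OpenCV has them; the pictures are not rectified), "extrinsics" (4x4, takes a point from camera to world coordinates). Camera axes: x right, y down, z forward; pixel columns grow to the right and rows downward; lengths in m; the calibration is good to about 2 mm. A picture is of the moment at which its call begins: read the wrist's pose just before it. camera_params takes no time and is no camera call; for the wrist camera it gives the pose at the moment of the call.
- manip.job_done(): hands the job in; it is judged then, once.
Trained networks look in the newest picture that a camera, given by its name, has taken for a name from the list of things; names that differ only in an ending like _2 or _b are one class to them, and where a whole thing is asked for, a point or a joint stands for the part that bears it (a point fixed in the world has none). Each returns a list of dicts, best first, with "score" (0 to 1); they miss things now and then, are a little off and sometimes report something else, mostly with a low value. They report only what shows in the picture. A call takes as long as a camera call.
- manip.masks_of(camera, thing): "mask" (480x640 bool, what is visible of it).
- manip.pinpoint(camera, thing): "xyz" ([x, y, z] in m, in the coordinates of the camera as it stood for that picture, good to about 4 mm: a listed point, or the origin of a listed thing).
The state is a dict: "time": time; "joint_positions": joint angles; "qd": joint speeds; "effort": joint torques, N m; "eef_pos": TCP position; "ee_rot": TCP orientation; "ft_force": force on the tool from outside, world axes, zero at the start; "torque": the same for the moment, N m; "width": finger opening in m; "finger_force": force on a finger pad.
Only numpy, scipy, OpenCV 4.12 (cv2) and the standard library are available. Lean on these libraries where they do the work, as an engineer would, in place of code of your own. Each camera call takes 0.05 s, during which the arm holds its last target. There are 200 camera calls.

## Working session

There is one attempt and no reset: what is moved stays moved. The work goes in short steps, Python scripts to look and compute and a tool call to move; the robot and the scene stay as the last step left them, time stands still between calls to the robot, and variables do not carry over. Pictures are saved under pics/ and viewed, at most 10 in all, crops included, and the job is handed in when it is done.

Besides the shell and the picture viewer there is one more tool, called after "Request:" as name([rows], argument=value, ...), one row to a line, values as JSON. drive_tool: Moves the arm, as the interface text tells. Its arguments: {"type":"object","properties":{"increments":{"type":"array","items":{"type":"object","properties":{"slide":{"type":"array","items":{"type":"number"}},"angular":{"type":"array","items":{"type":"number"}}}}},"gripper":{"type":"number"},"force":{"type":"number"}},"required":["increments"]}

```bash
mkdir -p pics
cat > h.py <<'E'
from cell import manip
import numpy as np, cv2
from scipy.spatial.transform import Rotation as R
def pts(cam,names):
    f=manip.grab_frame(cam); T=np.array(manip.camera_params(cam)["extrinsics"])
    for n in names:
        r=manip.pinpoint(cam,n)
        for d in r[:2]:
            p=T[:3,:3]@np.array(d["xyz"])+T[:3,3]; print(cam,n,round(d["score"],2),p.round(4))
    return f
def tool():
    s=manip.observe(); q=s["ee_rot"]; return np.array(s["eef_pos"]),R.from_quat([q[1],q[2],q[3],q[0]]).as_matrix(),s
E
python3 - <<'E'
from h import *
for c in ["scene","top"]:
    f=pts(c,["attenuator","lever_push","second_stop","output_key_top","fuse_jar","mug","multimeter"])
    cv2.imwrite(f"pics/{c}0.png",f[:,:,::-1])
p,M,s=tool(); print(p,M.round(3),s["time"],s["ft_force"])
E
```

```text
scene attenuator 0.88 [ 5.293e-01 -2.830e-02 -4.000e-04]
scene lever_push 0.64 [ 0.4676 -0.0953  0.1043]
scene second_stop 0.89 [ 0.5043 -0.0351  0.1116]
scene output_key_top 0.62 [0.5516 0.0426 0.11  ]
scene fuse_jar 0.71 [0.6165 0.0024 0.0806]
scene fuse_jar 0.55 [ 0.4109 -0.2328 -0.0007]
scene mug 0.65 [ 6.428e-01  1.849e-01 -6.000e-04]
scene multimeter 0.97 [ 0.4132 -0.2297  0.0005]
top attenuator 0.93 [ 0.53   -0.0282 -0.0034]
top lever_push 0.45 [ 0.4667 -0.0931  0.1028]
top second_stop 0.67 [ 0.5051 -0.0332  0.1059]
top second_stop 0.32 [0.6143 0.0032 0.0821]
top output_key_top 0.61 [0.5501 0.0446 0.1044]
top fuse_jar 0.75 [0.6164 0.0023 0.0809]
top mug 0.97 [0.6415 0.1916 0.004 ]
top multimeter 0.64 [ 0.4086 -0.2295  0.0029]
[0.21481141 0.61350632 0.23873799] [[-0.944  0.33   0.   ]
 [ 0.33   0.944  0.   ]
 [-0.     0.    -1.   ]] 0.8 [-0.5846192  -0.06704743  0.3630561 ]
```

View pics/top0.png

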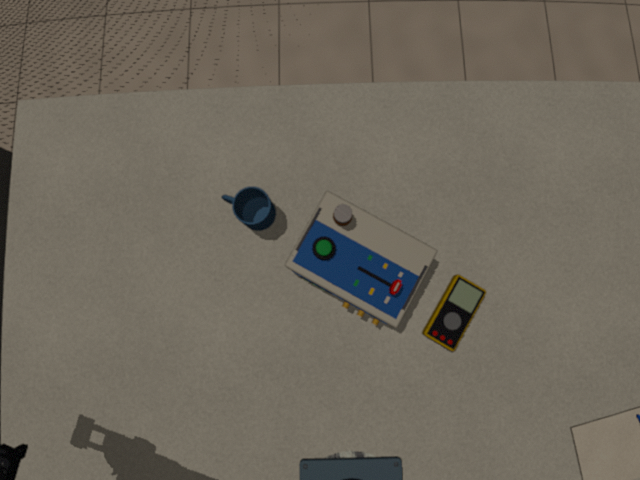

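View pics/scene0.png

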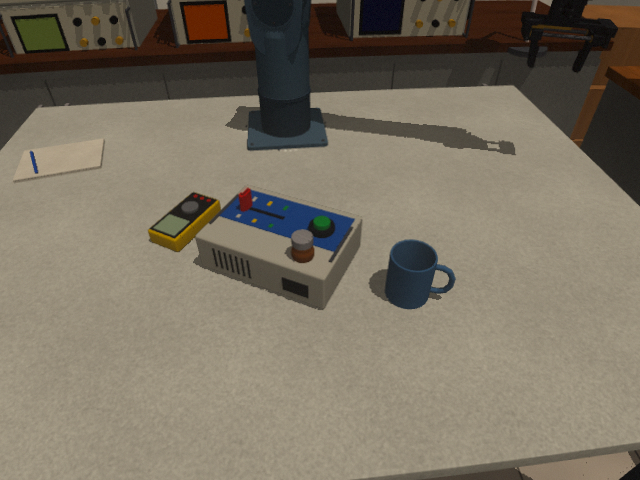

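Run:
```python
from h import *
for c in ["scene","top"]:
    P=manip.camera_params(c); T=np.array(P["extrinsics"]); Ti=np.linalg.inv(T)
    Y=np.array([.53,.848,0])
    for n,p in [("lev",[.467,-.094,.105]),("levtop",[.467,-.094,.126]),("stop",[.5047,-.034,.085]),("key",[.5515,.0428,.107])]:
        u=cv2.projectPoints(np.array([p]),cv2.Rodrigues(Ti[:3,:3])[0],Ti[:3,3],np.array(P["K"]),np.array(P["dist_coeffs"]))[0].ravel(); print(c,n,u.round(1))
    for t in ["output_key","range_lever"]:
        r=manip.masks_of(c,t)
        if r: 
            ys,xs=np.nonzero(r[0]["mask"]); print(c,t,round(r[0]["score"],2),xs.mean(),ys.mean(),xs.min(),xs.max(),ys.min(),ys.max())
```

```text
scene lev [245.6 198.2]
scene levtop [244.4 189.2]
scene stop [278.3 216.6]
scene key [321.3 220.6]
scene output_key 0.62 320.9909090909091 222.61363636363637 313 329 215 230
scene range_lever 0.64 245.1203007518797 198.21428571428572 238 252 187 210
top lev [395.5 287.5]
top levtop [397.  287.4]
top stop [363.5 269.7]
top key [324.6 246.4]
top output_key 0.72 323.16336633663366 247.21782178217822 316 331 240 255
top range_lever 0.53 394.3174603174603 286.42857142857144 389 400 279 294
```

The top view shows the red lever at px (395,287) by the white marks, with the slot running up-left. The green key is at (323,247), the jar at (343,214), the mug at (253,207) and the multimeter at (454,315). The scene view agrees. The measured slot direction is (0.53, 0.848), lever to stop is 71 mm and key height is about 0.107, all consistent with the task's figures. Next I approach high with the fingers shut.

Request:
drive_tool([
  {"slide":[-6,-3,0],"angular":[0,0,0.1]},
  {"slide":[-12,-7,0],"angular":[0,0,0.2]},
  {"slide":[-18,-11,0],"angular":[0,0,0.22]},
  {"slide":[-23,-15,0],"angular":[0,0,0.22]},
  {"slide":[-28,-19,0],"angular":[0,0,0.22]},
], gripper=-1)

```text
time: 1.62
eef_pos: [0.403, 0.3625, 0.239]
ee_rot: [0.0, 0.275, 0.961, 0.0]
ft_force: [0.4, 0.3, 0.1]
width: 0.0406
finger_force: 0.0
```

Run:
```python
from h import *
p,M,s=tool(); print(p,M.round(3),s["time"],s["width"])
print((M.T@(np.array([.45,-.12,.239])-p)*100).round(1), np.degrees(np.arctan2(M[1,1],M[0,1])))
```

```text
[0.40304057 0.36250281 0.23901249] [[-0.849  0.529  0.001]
 [ 0.529  0.849  0.001]
 [-0.     0.001 -1.   ]] 1.625 0.04060473010540641
[-29.5 -38.5  -0. ] 58.09477445096404
```

Request:
drive_tool([
  {"slide":[-4,-4,0],"angular":[0,0,0]},
  {"slide":[-8,-8,0],"angular":[0,0,0]},
  {"slide":[-12,-12,0],"angular":[0,0,0]},
  {"slide":[-16,-16,0],"angular":[0,0,0]},
  {"slide":[-20,-20,0],"angular":[0,0,0]},
])

```text
time: 2.25
eef_pos: [0.4664, 0.087, 0.2391]
ee_rot: [0.0, 0.275, 0.962, 0.0]
ft_force: [0.6, 0.6, 0.1]
width: 0.0002
finger_force: 0.0
```

Request:
drive_tool([
  {"slide":[-2,-4,0],"angular":[0,0,0]},
  {"slide":[-5,-8,0],"angular":[0,0,0]},
  {"slide":[-7,-12,0],"angular":[0,0,0]},
  {"slide":[-9,-16,0],"angular":[0,0,0]},
  {"slide":[-9,-18,0],"angular":[0,0,0]},
])

```text
time: 2.88
eef_pos: [0.4472, -0.1144, 0.2391]
ee_rot: [0.001, 0.277, 0.961, -0.0]
ft_force: [-0.2, 1.4, 0.7]
width: 0.0006
finger_force: 0.0
```

Request:
drive_tool([
  {"slide":[0,0,0],"angular":[0,0,0]},
  {"slide":[0,0,0],"angular":[0,0,0]},
])

```text
time: 3.12
eef_pos: [0.4479, -0.1105, 0.2389]
ee_rot: [0.0, 0.274, 0.962, 0.0]
ft_force: [-0.6, -0.6, 0.3]
width: 0.0009
finger_force: 0.0
```

Run:
```python
from h import *
f=pts("wrist",["attenuator","lever_push","second_stop","output_key_top"])
cv2.imwrite("pics/w1.png",f[:,:,::-1])
p,M,s=tool(); print(p,M.round(3),s["time"],s["width"])
```

```text
wrist attenuator 0.7 [ 0.5288 -0.0295  0.0019]
wrist lever_push 0.62 [ 0.4654 -0.1016  0.1049]
wrist second_stop 0.81 [ 0.5073 -0.0362  0.104 ]
wrist output_key_top 0.92 [0.547  0.0436 0.1097]
[ 0.44764774 -0.11089549  0.23869049] [[-0.85   0.527  0.   ]
 [ 0.527  0.85   0.   ]
 [-0.     0.    -1.   ]] 3.375 0.0003844782018765491
```

View pics/w1.png

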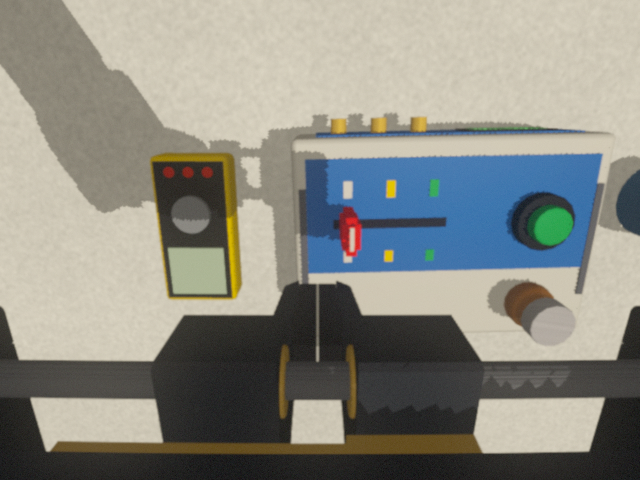

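The wrist view shows the closed fingertips at (318,285). The slot runs from (335,223) to (446,222), with marks at x≈348 (white), 390 (yellow) and 432 (green), and the key is at (551,226). The side bars sit outside the deck. I'll refine the positions from the marks on the deck.

Run:
```python
from h import *
def ray(c,uv,z):
    P=manip.camera_params(c); T=np.array(P["extrinsics"])
    x=cv2.undistortPoints(np.array([[uv]],float),np.array(P["K"]),np.array(P["dist_coeffs"])).ravel()
    d=T[:3,:3]@np.r_[x,1]; o=T[:3,3]; return o+d*(z-o[2])/d[2]
f=cv2.imread("pics/w1.png"); hsv=cv2.cvtColor(f,cv2.COLOR_BGR2HSV)
def blob(lo,hi,box):
    x0,y0,x1,y1=box; m=cv2.inRange(hsv[y0:y1,x0:x1],lo,hi); ys,xs=np.nonzero(m); return xs.mean()+x0,ys.mean()+y0,len(xs)
G=((40,90,50),(85,255,255)); Yl=((20,90,100),(35,255,255))
pts_={}
for n,c,b in [("g1",G,(420,175,450,200)),("g2",G,(415,243,445,270)),("y1",Yl,(375,175,405,200)),("y2",Yl,(375,243,405,270)),("key",G,(500,180,600,270))]:
    u=blob(*c,b); p=ray("wrist",u[:2],.107 if n=="key" else .085); pts_[n]=p; print(n,np.round(u,1),p.round(4))
g=(pts_["g1"]+pts_["g2"])/2; y=(pts_["y1"]+pts_["y2"])/2
d=(g-y); print("g",g.round(4),"y",y.round(4),np.linalg.norm(d),np.degrees(np.arctan2(d[1],d[0])), "key-g",np.linalg.norm((pts_["key"]-g)[:2]))
x=pts_["g2"]-pts_["g1"]; print("xdir+90",np.degrees(np.arctan2(x[1],x[0]))+90)
e=[ray("wrist",u,.085) for u in((335,223),(446,222))]; print("slot",e[0].round(4),e[1].round(4))
k=pts_["key"]-g; print("ang key",np.degrees(np.arctan2(k[1],k[0])))
p,M,s=tool(); print(p,"TCP angle",np.degrees(np.arctan2(M[1,1],M[0,1])))
```

```text
g1 [433.7 187.3 143. ] [ 0.4787 -0.0195  0.085 ]
g2 [429.  254.4  86. ] [ 0.529 -0.049  0.085]
y1 [390.7 188.1 140. ] [ 0.4608 -0.0497  0.085 ]
y2 [388.4 255.2  85. ] [ 0.5111 -0.0791  0.085 ]
key [ 549.7  224.6 1488. ] [0.5459 0.0414 0.107 ]
g [ 0.5039 -0.0342  0.085 ] y [ 0.486  -0.0644  0.085 ] 0.03503050980414694 59.336922999697435 key-g 0.0865141985811125
xdir+90 59.61073183561848
slot [ 0.4623 -0.1033  0.085 ] [ 0.5105 -0.0238  0.085 ]
ang key 60.91729410707366
[ 0.44764774 -0.11089549  0.23869049] TCP angle 58.184147082482475
```

Request:
drive_tool([
  {"slide":[-1,-0.8,3],"angular":[0,0,-0.02]},
  {"slide":[-1,-0.8,6],"angular":[0,0,-0.02]},
  {"slide":[-1,-0.8,9],"angular":[0,0,-0.02]},
  {"slide":[-1,-0.8,9.5],"angular":[0,0,-0.02]},
  {"slide":[-1,-0.8,9.5],"angular":[0,0,-0.02]},
])

```text
time: 4.0
eef_pos: [0.4519, -0.1236, 0.1441]
ee_rot: [0.0, 0.265, 0.964, -0.0]
ft_force: [0.8, 0.3, -0.2]
width: 0.0004
finger_force: 0.0
```

Run:
```python
from h import *
f=pts("wrist",["lever_push","second_stop"])
cv2.imwrite("pics/w2.png",f[:,:,::-1])
p,M,s=tool(); print(p,M.round(3),s["time"],s["ft_force"])
d=np.array([.509,.861]); r=p[:2]-np.array([.4684,-.0943]); print("along",r@d,"across(x_a)",r@[d[1],-d[0]])
```

```text
wrist lever_push 0.97 [ 0.4679 -0.0994  0.1045]
wrist second_stop 0.85 [ 0.5051 -0.0374  0.103 ]
[ 0.45245956 -0.12379908  0.14481333] [[-0.859  0.511  0.002]
 [ 0.511  0.859 -0.   ]
 [-0.002  0.001 -1.   ]] 4.15 [0.09359389 0.465235   0.50714486]
along -0.03351238551326634 across(x_a) 0.001290314599703445
```

View pics/w2.png

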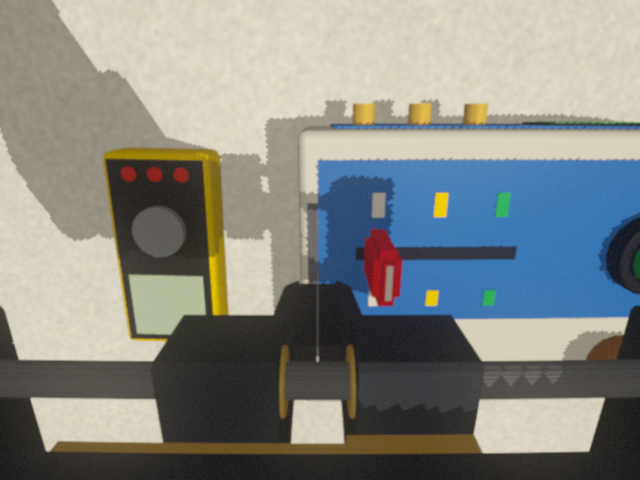

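The wrist view shows the fingers left of (behind) the paddle, which is at (383,268), and in line with it across the slot. Estimates of the lever position scatter by about 4 mm, so I back off 3 mm before descending.

Request:
drive_tool([
  {"slide":[0,-0.3,1.5],"angular":[0,0,0]},
  {"slide":[0,-0.3,3],"angular":[0,0,0]},
  {"slide":[0,-0.3,4.2],"angular":[0,0,0]},
  {"slide":[0,-0.3,4.6],"angular":[0,0,0]},
  {"slide":[0,-0.3,4.6],"angular":[0,0,0]},
])

```text
time: 4.78
eef_pos: [0.4499, -0.1263, 0.0974]
ee_rot: [-0.0, 0.265, 0.964, -0.0]
ft_force: [-0.2, -0.7, 0.6]
width: 0.0006
finger_force: 0.0
```

Run:
```python
from h import *
def ray(c,uv,z):
    P=manip.camera_params(c); T=np.array(P["extrinsics"])
    x=cv2.undistortPoints(np.array([[uv]],float),np.array(P["K"]),np.array(P["dist_coeffs"])).ravel()
    d=T[:3,:3]@np.r_[x,1]; o=T[:3,3]; return o+d*(z-o[2])/d[2]
f=pts("wrist",["lever_push","second_stop","output_key_top"])
cv2.imwrite("pics/w3.png",f[:,:,::-1])
p,M,s=tool(); print(p,M.round(3),s["time"],s["ft_force"])
d=np.array([.509,.861]); r=p[:2]-np.array([.4684,-.0943]); print("along",r@d,"across(x_a)",r@[d[1],-d[0]])
```

```text
wrist lever_push 0.74 [ 0.4709 -0.0996  0.1049]
wrist second_stop 0.58 [ 0.5073 -0.0356  0.1084]
[ 0.45037334 -0.12634767  0.09804576] [[-0.859  0.511  0.001]
 [ 0.511  0.859 -0.   ]
 [-0.001  0.    -1.   ]] 4.975 [-0.24750546 -0.19515566 -0.38157574]
along -0.03676861433046069 across(x_a) 0.0007913092970662937
```

View pics/w3.png

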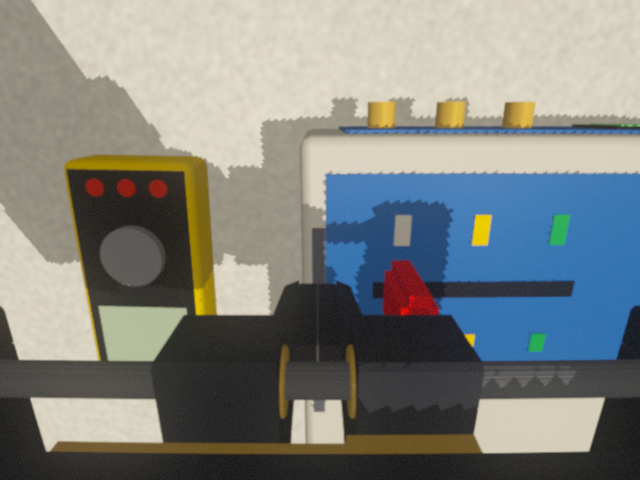

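The view shows the fingers about 12 mm behind the paddle, at (410,290), with no contact forces. Now a slow push.

Request:
drive_tool([
  {"slide":[0,0.5,0],"angular":[0,0,0]},
  {"slide":[0,1.0,0],"angular":[0,0,0]},
  {"slide":[0,1.3,0],"angular":[0,0,0]},
  {"slide":[0,1.6,0],"angular":[0,0,0]},
  {"slide":[0,1.9,0],"angular":[0,0,0]},
])

```text
time: 5.6
eef_pos: [0.4594, -0.1105, 0.0977]
ee_rot: [-0.0, 0.265, 0.964, -0.0]
ft_force: [-2.2, -3.6, 2.6]
width: 0.0002
finger_force: 2.1
```

Request:
drive_tool([
  {"slide":[0,0.4,0],"angular":[0,0,0]},
  {"slide":[0,0.8,0],"angular":[0,0,0]},
  {"slide":[0,1.2,0],"angular":[0,0,0]},
  {"slide":[0,1.6,0],"angular":[0,0,0]},
  {"slide":[0,2.0,0],"angular":[0,0,0]},
])

```text
time: 6.22
eef_pos: [0.4706, -0.0919, 0.0977]
ee_rot: [0.0, 0.265, 0.964, 0.0]
ft_force: [-0.3, -0.1, -0.4]
width: 0.0005
finger_force: 0.0
```

Request:
drive_tool([
  {"slide":[0,0.4,0],"angular":[0,0,0]},
  {"slide":[0,0.8,0],"angular":[0,0,0]},
  {"slide":[0,1.2,0],"angular":[0,0,0]},
  {"slide":[0,1.6,0],"angular":[0,0,0]},
  {"slide":[0,2.0,0],"angular":[0,0,0]},
])

```text
time: 6.85
eef_pos: [0.4795, -0.0767, 0.0977]
ee_rot: [-0.0, 0.266, 0.964, -0.001]
ft_force: [-3.2, -4.8, 3.2]
width: 0.0001
finger_force: 3.4
```

Run:
```python
from h import *
f=pts("wrist",["lever_push","second_stop"])
p,M,s=tool(); print(p,M.round(3),s["time"],s["ft_force"])
d=np.array([.509,.861]); r=p[:2]-np.array([.4684,-.0943]); print("along",r@d,"across(x_a)",r@[d[1],-d[0]])
```

```text
wrist lever_push 0.83 [ 0.4904 -0.0613  0.1041]
wrist second_stop 0.71 [ 0.5055 -0.0332  0.1035]
[ 0.47979216 -0.0762553   0.09769108] [[-0.859  0.512 -0.001]
 [ 0.512  0.859 -0.001]
 [ 0.    -0.001 -1.   ]] 7.0 [-1.99408811 -3.81548045  2.76867598]
along 0.021335098429479425 across(x_a) 0.0006238964617867596
```

Request:
drive_tool([
  {"slide":[0,0.5,0],"angular":[0,0,0]},
  {"slide":[0,0.9,0],"angular":[0,0,0]},
  {"slide":[0,1.3,0],"angular":[0,0,0]},
  {"slide":[0,1.7,0],"angular":[0,0,0]},
  {"slide":[0,2.0,0],"angular":[0,0,0]},
])

```text
time: 7.62
eef_pos: [0.4909, -0.0577, 0.0978]
ee_rot: [0.0, 0.265, 0.964, 0.0]
ft_force: [-0.6, -0.2, 1.2]
width: 0.0003
finger_force: 0.0
```

Request:
drive_tool([
  {"slide":[0,0.2,0],"angular":[0,0,0]},
  {"slide":[0,0.4,0],"angular":[0,0,0]},
  {"slide":[0,0.6,0],"angular":[0,0,0]},
  {"slide":[0,0.6,0],"angular":[0,0,0]},
])

```text
time: 8.12
eef_pos: [0.4935, -0.0533, 0.0977]
ee_rot: [-0.0, 0.265, 0.964, -0.0]
ft_force: [-0.4, -0.4, 0.4]
width: 0.0006
finger_force: 0.1
```

Run:
```python
from h import *
f=pts("wrist",["lever_push","second_stop"])
p,M,s=tool(); print(p,s["time"],s["ft_force"])
d=np.array([.509,.861]); r=p[:2]-np.array([.4684,-.0943]); print("along",r@d,"across(x_a)",r@[d[1],-d[0]])
```

```text
wrist lever_push 0.8 [ 0.5032 -0.0388  0.1071]
wrist second_stop 0.56 [ 0.506  -0.0376  0.105 ]
[ 0.49352512 -0.05329692  0.09774475] 8.275 [0.35910631 0.14517643 0.60910874]
along 0.04809233131530747 across(x_a) 0.0007621590226237915
```

Request:
drive_tool([
  {"slide":[0,0.15,0],"angular":[0,0,0]},
  {"slide":[0,0.3,0],"angular":[0,0,0]},
  {"slide":[0,0.4,0],"angular":[0,0,0]},
])

```text
time: 8.65
eef_pos: [0.4938, -0.0528, 0.0977]
ee_rot: [-0.001, 0.266, 0.964, -0.002]
ft_force: [-7.1, -9.5, 7.0]
width: 0.0006
finger_force: 6.2
```

Request:
drive_tool([
  {"slide":[0,-0.8,0],"angular":[0,0,0]},
  {"slide":[0,-1.6,0],"angular":[0,0,0]},
  {"slide":[0,-1.6,-3],"angular":[0,0,0]},
  {"slide":[0,-1.6,-6],"angular":[0,0,0]},
  {"slide":[0,-1.6,-8],"angular":[0,0,0]},
])

```text
time: 9.28
eef_pos: [0.4878, -0.0635, 0.1791]
ee_rot: [0.001, 0.265, 0.964, 0.0]
ft_force: [-0.5, 0.2, 0.6]
width: 0.0004
finger_force: 0.0
```

Run:
```python
from h import *
f=pts("wrist",["lever_push","second_stop","output_key_top"])
cv2.imwrite("pics/w4.png",f[:,:,::-1])
p,M,s=tool(); print(p,s["time"],s["ft_force"])
print((M.T@(np.array([.5498,.0435,.16])-p)*100).round(2))
```

```text
wrist lever_push 0.97 [ 0.5034 -0.0407  0.1074]
wrist second_stop 0.86 [ 0.5057 -0.0382  0.106 ]
[ 0.48733448 -0.06332981  0.17743721] 9.475 [-0.02316249  0.48518807  0.18314841]
[ 0.09 12.37  1.75]
```

View pics/w4.png

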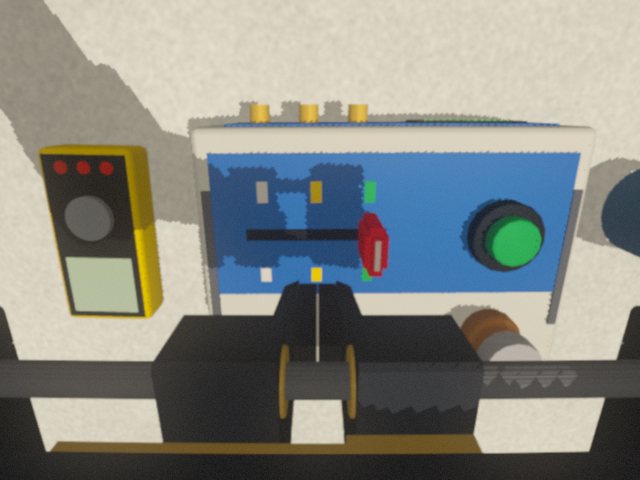

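The lever sits at the green marks, (372,243). Now over to the key, at (515,242).

Request:
drive_tool([
  {"slide":[0,3.5,0],"angular":[0,0,0]},
  {"slide":[0,7,0],"angular":[0,0,0]},
  {"slide":[0.1,10.5,0],"angular":[0,0,0]},
  {"slide":[0.1,12.4,2],"angular":[0,0,0]},
  {"slide":[0.1,12.4,4.5],"angular":[0,0,0]},
])

```text
time: 10.1
eef_pos: [0.5502, 0.0457, 0.131]
ee_rot: [-0.0, 0.264, 0.965, 0.0]
ft_force: [1.0, -0.7, -0.1]
width: 0.0005
finger_force: 0.0
```

Request:
drive_tool([
  {"slide":[0,0,0.5],"angular":[0,0,0]},
  {"slide":[0,0,1.0],"angular":[0,0,0]},
  {"slide":[0,0,1.5],"angular":[0,0,0]},
])

```text
time: 10.48
eef_pos: [0.5503, 0.0432, 0.118]
ee_rot: [0.0, 0.265, 0.964, 0.0]
ft_force: [0.1, 0.8, 0.2]
width: 0.0006
finger_force: 0.0
```

Run:
```python
from h import *
f=pts("wrist",["output_key_top","second_stop","lever_push"])
pts("top",["output_key_top"])
p,M,s=tool(); print(p,s["time"],s["ft_force"])
print((M.T@(np.array([.5498,.0435,.107])-p)*100).round(2))
```

```text
wrist output_key_top 0.8 [0.5462 0.0427 0.1072]
wrist second_stop 0.75 [ 0.5054 -0.0355  0.1044]
wrist lever_push 0.56 [ 0.503  -0.0394  0.1069]
[0.55023873 0.04351844 0.11815621] 10.775 [-0.03167324  0.14960156  0.73419273]
[ 0.04 -0.02  1.12]
```

Request:
drive_tool([
  {"slide":[0,0,0.6],"angular":[0,0,0]},
  {"slide":[0,0,1.1],"angular":[0,0,0]},
  {"slide":[0,0,1.4],"angular":[0,0,0]},
  {"slide":[0,0,1.7],"angular":[0,0,0]},
  {"slide":[0,0,1.8],"angular":[0,0,0]},
])

```text
time: 11.4
eef_pos: [0.5501, 0.0435, 0.1011]
ee_rot: [-0.0, 0.265, 0.964, 0.0]
ft_force: [-7.7, 0.3, 26.5]
width: 0.0005
finger_force: 12.9
```

Request:
drive_tool([
  {"slide":[0,0,0.2],"angular":[0,0,0]},
  {"slide":[0,0,0.2],"angular":[0,0,0]},
])

```text
time: 11.65
eef_pos: [0.5501, 0.0435, 0.1009]
ee_rot: [-0.0, 0.265, 0.964, 0.001]
ft_force: [-12.1, -0.3, 38.0]
width: 0.0002
finger_force: 19.1
```

The key is fully down, on its hard stop at z=0.101. Releasing and moving clear.

Request:
drive_tool([
  {"slide":[0,0,-1.0],"angular":[0,0,0]},
  {"slide":[0,0,-3],"angular":[0,0,0]},
  {"slide":[0,0,-6],"angular":[0,0,0]},
  {"slide":[0,0,-9],"angular":[0,0,0]},
  {"slide":[0,0,-12],"angular":[0,0,0]},
])

```text
time: 12.28
eef_pos: [0.5497, 0.0434, 0.2184]
ee_rot: [-0.0, 0.265, 0.964, -0.0]
ft_force: [0.1, -0.2, -0.7]
width: 0.0006
finger_force: 0.0
```

Request:
drive_tool([
  {"slide":[2,-3,-1],"angular":[0,0,0]},
  {"slide":[4,-6,-2],"angular":[0,0,0]},
  {"slide":[4,-8,-2],"angular":[0,0,0]},
  {"slide":[4,-8,-2],"angular":[0,0,0]},
])

```text
time: 12.78
eef_pos: [0.4746, -0.006, 0.2376]
ee_rot: [0.0, 0.266, 0.964, -0.0]
ft_force: [1.4, 0.3, -0.1]
width: 0.0002
finger_force: 0.0
```

Run:
```python
from h import *
f=pts("wrist",["output_key_top","second_stop","lever_push","fuse_jar"])
cv2.imwrite("pics/w5.png",f[:,:,::-1])
pts("scene",["mug","multimeter","fuse_jar","lever_push","output_key_top"])
p,M,s=tool(); print(p,s["time"],s["ft_force"])
```

```text
wrist output_key_top 0.56 [0.5485 0.0451 0.1079]
wrist second_stop 0.79 [ 0.5046 -0.0352  0.1041]
wrist lever_push 0.81 [ 0.5073 -0.0423  0.1039]
wrist lever_push 0.34 [0.5453 0.0448 0.1068]
scene mug 0.59 [6.450e-01 1.879e-01 2.000e-04]
scene multimeter 0.8 [ 0.4144 -0.2285 -0.0022]
scene multimeter 0.23 [6.426e-01 1.871e-01 2.000e-04]
scene fuse_jar 0.57 [0.6153 0.0061 0.0813]
scene lever_push 0.79 [ 0.5068 -0.0356  0.1044]
scene lever_push 0.22 [ 0.5056 -0.0339  0.1061]
scene output_key_top 0.52 [0.5503 0.0413 0.11  ]
[ 0.47476169 -0.00465509  0.23764538] 13.325 [ 0.62544277  0.00684228 -0.31947236]
```

View pics/w5.png

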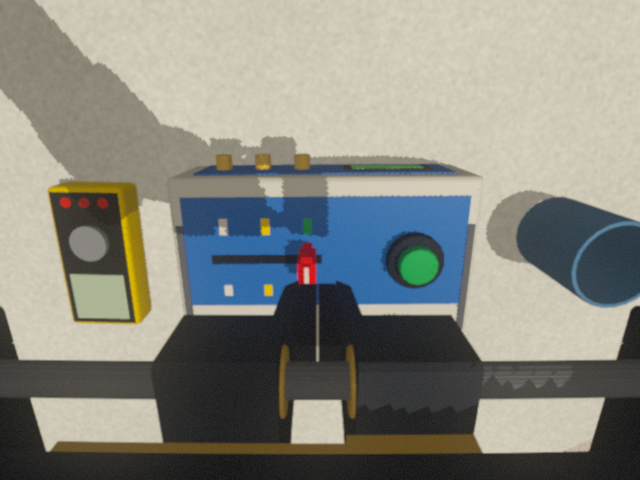

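The lever is at the green mark (307,262), the key is up (417,265), the bystanders haven't moved, and the arm is clear.

```bash
python3 -c "
from cell import manip
print(manip.job_done())"
```

```text
the job is handed in; nothing more can be done
None
```

The job is handed in: the lever is at the green second stop, the output key was pressed fully down and came back up, the arm is clear, and the mug, multimeter and fuse jar show no movement beyond camera error.

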